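Serve the round roll with tongs

TASK

Serve the small round bread roll with the kitchen tongs: pick the tongs up with the gripper, close them on the round roll on the bread board, and lift it, never touching that roll with the robot itself. Finish while still holding it still in the squeezed tongs, roughly 10 cm above the middle of the plate; do not put it down. Leave the long roll, the two spice jars and the salt shaker where they are.

Things in the scene. Friction and masses are not known exactly. Their poses are not given: they have to be found in the camera images.
- tongs: Steel spring tongs lying on edge on the worktop, arms side by side, 212 mm long with the ring, 22 mm high (28 at the black thumb pads), 0.11 kg. Origin: on the underside, midway between the arms at the thumb pads; x along the tongs to the tips, y to the left arm, z up. Pivot 80 mm behind the origin; centre of the cupped tips 100 mm ahead, tip ends 128 mm. Squeeze them at the thumb pads.
- tongs_bite (a point): Midway between the two cupped tips at half height: 100 mm ahead of the tongs' origin, 11 mm above their underside, axes as the tongs. The round roll's middle belongs here. Open, the cups stand 82 mm apart inside at their middle, 68 mm at their ends, 88 mm over the outside.
- tongs_left (a joint): Closing angle of each tongs arm (rad; both move alike): 0 relaxed and open, about 0.10 closed on the round roll, 0.155 shut and empty. A spring holds them open: at the thumb pads they start to close at 6 N and reach the roll's width at 10 N; 20 N or more grips the roll.
- round_roll: The round bread roll, crusty brown with a cross scored on top: 46 mm across, 38 mm high, sides upright from 8 to 23 mm above its base, domed top, about 0.04 kg. It stands on the board beside the long roll. Origin: centre of its underside; z up.
- long_roll: The long bread roll, same brown, 90 mm long, 36 mm wide and high, with three slanting cuts; lies on the board along the board's x, its centre 84 mm from the round roll's (either may be on the left). Leave it. Origin: centre of its underside, x along it.
- board: Light wooden bread board, fixed, 160 (x) x 180 (y) x 14 mm high. Origin: centre of its underside, z up. The rolls stand side by side along its y, 42 mm to either side of its centre; the tongs fit round the round roll when they lie along the board's x.
- plate: White round plate, fixed on the worktop, 160 mm across, 18 mm high at the rim. Origin: centre of its underside. It may lie left or right of the tongs, the board on the other side.
- spice_jar_1: Spice jar with a lid, 41 mm across, 105 mm high, standing at the back left. Leave it.
- spice_jar_2: Second spice jar of the same size beside it. Leave it.
- mill_1: Salt shaker with a domed metal cap, 44 mm across, 90 mm high, beside the jars. Leave it.
- tongs_grip (a point): Where to squeeze: midway between the flat thumb pads (black, 40 mm long, 28 mm high), 11 mm above the tongs' origin, axes as the tongs. Width over the pads: 52 mm relaxed, about 35 mm with the tips closed on the round roll. At a width of 47 mm the spring alone presses on the fingers and the tongs can be carried with open tips.
There are look-alikes about, which are no part of the job. What is shaped like the round_roll but black is not meant.

How it is judged (in metres and radians):
On the way, in this order (a step that is already met when the one before it is completed fails the run):
1. the tongs are lifted off the worktop in the gripper, without the roll (height (world z) of tongs above 0.012 m and contact force between the fingers and tongs above 0.5 N and height (world z) of round_roll below 0.02 m), for 0.1 s.
2. the round roll is lifted off the board in the closed tongs (height (world z) of round_roll above 0.034 m and distance between round_roll and tongs_bite below 0.04 m and contact force between tongs and round_roll above 0.5 N and value of joint tongs_left above 0.06 rad), for 0.2 s.
At the end, for the whole second after the job is handed in: Round roll held still by the squeezed tongs alone (arms closed 0.06 to 0.14 rad), underside 50 to 200 mm above the worktop, within 45 mm of the plate's centre; roll and tongs clear of the plate, robot not touching the roll, long roll within 30 mm of its start (horizontal distance between round_roll and plate below 0.045 m and height (world z) of round_roll between 0.05 and 0.2 m and height (world z) of tongs above 0.03 m and contact force between tongs and round_roll above 0.5 N and contact force between the fingers and tongs above 1 N and value of joint tongs_left between 0.06 and 0.14 rad and distance between round_roll and tongs_bite below 0.04 m and contact force between each of the arm, plate and round_roll below 0.05 N and contact force between plate and tongs below 0.05 N and linear speed of round_roll below 0.05 m/s and distance of long_roll from where it was at the start of the episode below 0.03 m); the arm keeps its last pose, push and grip.
It fails at once if the robot itself touched the round roll (contact force between any of the fingers, the arm and round_roll above 0.2 N).
It fails at once if the long roll was moved more than 30 mm (distance of long_roll from where it was at the start of the episode above 0.03 m).
It fails at once if a spice jar or the salt shaker was moved more than 30 mm (distance of any of spice_jar_1, spice_jar_2, mill_1 from where it was at the start of the episode above 0.03 m).
It also fails if it takes over 45 s, if anything falls off the work surface, if the arm or the gripper's body presses on something with over 40 N, if the wrist force passes 120 N, or if a joint passes its speed limit or range.

ROBOT

A 6-joint arm with a two-finger parallel gripper is mounted at the origin on a cart in front of the work surface, level with it; the furniture and walls round the work are solid. World frame = base frame: x ahead of the robot, y to its left, z up, the work surface at z = 0. Lengths are in mm, angles in degrees, forces in N, time in s.
With the tool pointing down it reaches from about 350 to 875 mm from the base axis. Payload 4.2 kg.
Tool frame: the origin (TCP) lies between the finger pads; the fingertips stand 14 mm ahead of it and the grasp point (between the pads) lies 5 mm behind it (env.nose_length is the distance from the TCP to the fingertips, in mm); z points along the fingers, y is the line along which they close (so a half turn about z gives the same grasp; the last joint's range is limited). The gripper opens to 87 mm and grips with 3 to 60 N. Pads are 19 mm wide; open, the fingers measure 117 mm over their backs; the gripper's body (75 mm by 190 mm) begins 51 mm behind the grasp point.
Start: joints at [79.905, 22.042, 0.453, 0, -68.411, -14.817], TCP at [263.235, 566.839, 236.55] pointing down, gripper open.
Joint ranges: [-179.83, 179.83], [-69.29, 118.12], [-61.27, 80.66], [-181.25, 117.63], [-171.15, -9.14], [-177.46, 177.46]. Speed limits (degrees/s): [159.86, 159.86, 180, 180, 180, 180].

INTERFACE

Orientations are given as a 3x3 rotation matrix whose columns are the frame's x, y, z axes.
In Python, from bench import env, optics, job_done gives the robot as it stands.
- The arm moves only by the shell command python3 -m jog 'ROWS' [FORCE]. ROWS is a JSON object whose one key "moves" holds a list of rows, each a list of 7 numbers: the shift along the tool's x, y, z in mm, then the turn, a rotation vector about the tool's x, y, z in rad, then the finger opening in mm, from 0 to 87. A call has 1 to 8 rows; each row is the pose to reach, as a shift and turn from the pose commanded when the call began, along the tool's axes at that moment; what a row does not reach only later rows make up. A row lasts 1/8 s, in which the tool goes at most 62.5 mm and 10.7 degrees, less where a joint would pass 70% of its speed; a pose out of reach is approached as far as the arm can. A call with a gripper value outside its range is refused whole. The fingers move at their own pace and stop on an object; FORCE is the grip in N (left out, the last holds). Time passes only in rows, so rows that repeat a pose let the fingers close. It gives the time, the measured TCP pose, the force, the opening and the grip force at its end, in the units of the state.
- env.read_state(): the state, without advancing time (a new reading comes with each control period).
- optics.grab_frame(name): name is "side" or "top" or "wrist"; returns a dict with "color" (384x512x3 uint8, red, green, blue), "fx", "fy", "cx", "cy" (pixels), "R" (3x3) and "t" (3): a world point X has camera coordinates R X + t. Camera axes: x right, y down, z forward; pixel columns grow to the right and rows downward; lengths in mm; the calibration is good to about 2 mm. A picture is of the moment at which its call begins. There is no depth.
- job_done(): hands the job in; it is judged then, once.
Trained networks look in a picture, given as the dict that the camera call returned (one of the last four; its "shot" number tells which), for a name from the list of things; names that differ only in an ending like _2 or _b are one class to them, and where a whole thing is asked for, a point or a joint stands for the part that bears it (a point fixed in the world has none). Each returns a list of dicts, best first, with "conf" (0 to 1); they miss things now and then, are a little off and sometimes report something else, mostly with a low value. They report only what shows in the picture. A call takes as long as a camera call. They do not tell look-alikes from the thing itself.
- optics.boxes_of(picture, query): "point" ([x, y, z] in mm, in the coordinates of the camera as it stood for that picture, good to about 4 mm: the middle of the surface that is visible of it).
- optics.place_of(picture, query): "point" ([x, y, z] in mm, in the coordinates of the camera as it stood for that picture, good to about 4 mm: a listed point, or the origin of a listed thing).
The state is a dict: "clock": time; "q": joint angles; "dq": joint speeds; "tau": joint torques, N m; "eef_pos": TCP position; "ee_rot": TCP orientation; "wrist_force": force on the tool from outside, world axes, zero at the start; "ft_torque": the same for the moment, N m; "grip_width": opening from 0.0 (shut) to 1.0 (fully open); "grip_force": force on a finger pad.
Only numpy, scipy, OpenCV 4.12 (cv2) and the standard library are available. Lean on these libraries where they do the work, as an engineer would, in place of code of your own. Each camera call takes 0.05 s, during which the arm holds its last target. There are 200 camera calls.

## Working session

There is one attempt and no reset: what is moved stays moved. The work goes in short steps, Python scripts to look and compute and a shell command to move; the robot and the scene stay as the last step left them, time stands still between calls to the robot, and variables do not carry over. Pictures are saved under pics/ and viewed, at most 10 in all, crops included, and the job is handed in when it is done.

```bash
mkdir -p pics; ls; cat > h.py <<'E'
from bench import env, optics, job_done
import numpy as np, cv2
def w(p,pt): return np.array(p["R"]).T@(np.array(pt)-np.array(p["t"]))
def px(p,X):
    c=np.array(p["R"])@np.array(X)+np.array(p["t"]); return (p["fx"]*c[0]/c[2]+p["cx"],p["fy"]*c[1]/c[2]+p["cy"])
def ray(p,u,v):
    R=np.array(p["R"]);d=R.T@np.array([(u-p["cx"])/p["fx"],(v-p["cy"])/p["fy"],1]);return -R.T@np.array(p["t"]),d
def onz(p,u,v,z):
    o,d=ray(p,u,v); return o+d*(z-o[2])/d[2]
def tri(*r):
    A=0;b=0
    for o,d in r:
        d=d/np.linalg.norm(d);M=np.eye(3)-np.outer(d,d);A=A+M;b=b+M@o
    return np.linalg.solve(A,b)
def show(p,q,n=3):
    for f in ("boxes_of","place_of"):
        for r in getattr(optics,f)(p,q)[:n]:
            X=w(p,r["point"]);print(q,f,round(r["conf"],2),X.round(0),np.round(px(p,X)),{k:np.round(v,3).tolist() for k,v in r.items() if k not in("point","conf")})
def save(p,n): cv2.imwrite("pics/"+n,p["color"][:,:,::-1])
E
python3 - <<'E'
from h import *
print({k:np.round(v,3).tolist() for k,v in env.read_state().items()})
ims=[]
for c in("top","side"):
    p=optics.grab_frame(c);ims.append(p["color"])
    print(c)
    for q in("tongs","tongs_grip","tongs_bite","round_roll","long_roll","plate","board"):show(p,q)
cv2.imwrite("pics/a.png",cv2.resize(np.vstack(ims),None,fx=.78,fy=.78)[:,:,::-1])
E
```

```text
pics
{'clock': 0.0, 'q': [79.905, 22.092, 0.378, -0.027, -68.408, -14.819], 'dq': [-0.017, -0.058, 0.008, -0.041, -0.04, 0.015], 'tau': [0.0, -39.067, 18.741, 4.22, 0.011, -0.0], 'eef_pos': [263.013, 566.339, 235.438], 'ee_rot': [[0.907, -0.421, -0.001], [-0.421, -0.907, -0.002], [0.0, 0.002, -1.0]], 'wrist_force': [0.594, -1.013, -0.328], 'ft_torque': [-0.011, 0.035, 0.062], 'grip_force': 0.0, 'grip_width': 0.997}
top
tongs boxes_of 0.77 [464. -18.  21.] [252. 219.] {}
tongs place_of 0.52 [460. -28.   0.] [256. 221.] {}
tongs_grip boxes_of 0.6 [463. -23.  23.] [254. 220.] {}
tongs_bite boxes_of 0.6 [456. -27.  21.] [256. 223.] {}
tongs_bite boxes_of 0.59 [522. 157.  48.] [185. 195.] {}
tongs_bite place_of 0.81 [555. -51.  14.] [266. 185.] {}
tongs_bite place_of 0.59 [ 529. -264.    4.] [346. 198.] {}
round_roll boxes_of 0.7 [522. 155.  49.] [185. 195.] {}
round_roll boxes_of 0.69 [ 411. -120.   34.] [292. 241.] {}
round_roll place_of 0.61 [523. 161.  17.] [185. 195.] {}
round_roll place_of 0.53 [ 409. -123.    1.] [291. 242.] {}
round_roll place_of 0.28 [531. 203.   2.] [170. 192.] 
[... 789 characters left out ...]
 [679. 134.  -0.] [298. 170.] {}
round_roll boxes_of 0.62 [517. 148.  41.] [242. 159.] {}
round_roll boxes_of 0.62 [ 408. -133.   24.] [206. 227.] {}
round_roll boxes_of 0.28 [662. 181.  71.] [290. 141.] {}
round_roll place_of 0.61 [ 407. -122.   -1.] [206. 233.] {}
round_roll place_of 0.49 [522. 163.  14.] [243. 165.] {}
long_roll boxes_of 0.64 [541. 233.  37.] [247. 147.] {}
long_roll place_of 0.74 [539. 245.  15.] [245. 152.] {}
plate boxes_of 0.91 [ 527. -258.   13.] [271. 264.] {}
plate place_of 0.7 [ 530. -263.    0.] [272. 271.] {}
plate place_of 0.62 [540. 246.  14.] [246. 152.] {}
board boxes_of 0.56 [530. 161.  14.] [246. 165.] {}
board place_of 0.82 [529. 204.   1.] [244. 162.] {}
```

View pics/a.png

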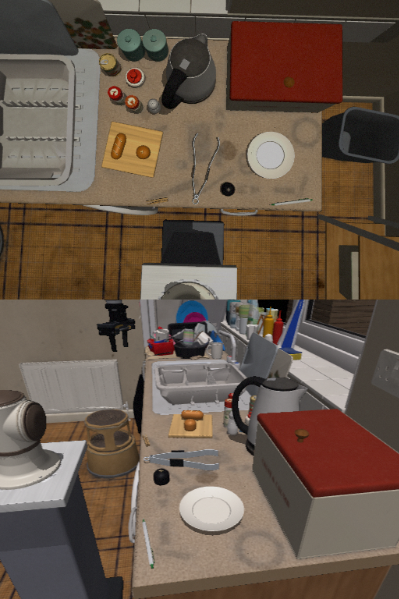

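The candidates for the round roll are the brown ball on the board at top (185,195) and side (243,160), and the black ball at top (291,242) and side (206,230). I choose the brown one. The tongs' yaw is about -10°, the board's about -12°. I'll move over the board for a close look with the wrist camera.

```bash
python3 -m jog '{"moves":[[20,16,0,0,0,-0.03,87],[65,53,0,0,0,-0.06,87],[115,94,0,0,0,-0.1,87],[165,135,0,0,0,-0.14,87],[215,176,0,0,0,-0.18,87],[265,217,0,0,0,-0.21,87],[310,254,0,0,0,-0.23,87],[330,270,0,0,0,-0.23,87]]}'
python3 -m jog '{"moves":[[0,0,0,0,0,0,87],[0,0,0,0,0,0,87]]}'
python3 - <<'E'
from h import *
p=optics.grab_frame("wrist");save(p,"w1.png")
for q in("round_roll","long_roll","board"):show(p,q)
E
```

```text
clock: 2.5
eef_pos: [449.4, 180.4, 236.9]
ee_rot: [[0.979, -0.206, 0.0], [-0.206, -0.979, 0.0], [0.0, -0.0, -1.0]]
wrist_force: [0.7, 0.9, -0.4]
grip_width: 1.001
grip_force: 0.0
clock: 2.75
eef_pos: [448.8, 183.3, 236.6]
ee_rot: [[0.979, -0.203, 0.0], [-0.203, -0.979, 0.0], [0.0, -0.0, -1.0]]
wrist_force: [1.2, 0.1, 0.2]
grip_width: 0.998
grip_force: 0.0
round_roll boxes_of 0.86 [524. 163.  50.] [261.  93.] {}
round_roll boxes_of 0.43 [ 410. -101.    7.] [510. 147.] {}
round_roll place_of 0.95 [523. 166.  19.] [258.  94.] {}
long_roll boxes_of 0.92 [544. 239.  45.] [180.  88.] {}
long_roll boxes_of 0.18 [488.  -6.  12.] [423.  94.] {}
long_roll place_of 0.75 [545. 244.  13.] [182.  89.] {}
board boxes_of 0.81 [546. 198.  12.] [224.  78.] {}
board place_of 0.57 [535. 205.  -5.] [221.  91.] {}
```

View pics/w1.png

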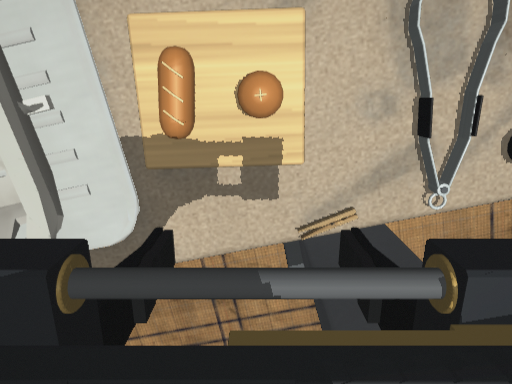

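This shows the brown roll with a scored cross at (261,95), the long roll at (177,92), the tongs at the right (pads at 425,117 and 477,115), and the board corners at (128,14), (305,10), (303,163) and (146,166). Now over the tongs: shift from (450,182) to (440,-10).

```bash
python3 - <<'E'
from h import *
p=optics.grab_frame("wrist")
C=[onz(p,*c,14)[:2] for c in((129,14),(305,10),(303,163),(146,166))]
print(np.round(C,0),np.mean(C,0),onz(p,261,95,52),onz(p,177,92,50))
# colour mask of round roll -> bounding circle
hsv=cv2.cvtColor(p["color"],cv2.COLOR_RGB2HSV); 
im=p["color"].astype(int); m=((im[:,:,0]-im[:,:,2]>50)&(im[:,:,0]<185)).astype(np.uint8); m[:60]=0;m[125:]=0;m[:,:225]=0;m[:,295:]=0
c=max(cv2.findContours(m,0,1)[0],key=cv2.contourArea);(u,v),r=cv2.minEnclosingCircle(c);print(u,v,r,onz(p,u,v,37),onz(p,u+r,v,37)-onz(p,u-r,v,37))
E
python3 -m jog '{"moves":[[4,25,0,0,0,0,87],[12,70,0,0,0,0,87],[20,120,0,0,0,0,87],[26,165,0,0,0,0,87],[29,188,0,0,0,0,87],[29,188,0,0,0,0,87],[29,188,0,0,0,0,87]]}'
python3 - <<'E'
from h import *
p=optics.grab_frame("wrist");save(p,"w2.png")
for q in("tongs","tongs_grip","tongs_bite","round_roll"):show(p,q)
E
```

```text
[[624. 276.]
 [592. 105.]
 [441. 132.]
 [473. 305.]] [532.20023938 204.24875327] [521.66077311 163.65356653  52.        ] [540.42296515 241.48659088  50.        ]
258.6340637207031 94.230224609375 24.84503173828125 [522.81181572 165.61262701  37.        ] [ -9.8976162  -48.26655436   0.        ]
clock: 4.03
eef_pos: [439.2, -6.5, 236.6]
ee_rot: [[0.979, -0.203, 0.0], [-0.203, -0.979, 0.0], [0.0, -0.0, -1.0]]
wrist_force: [-0.4, 0.3, 0.1]
grip_width: 0.997
grip_force: 0.0
tongs boxes_of 0.62 [477. -24.  21.] [265. 129.] {}
tongs_grip boxes_of 0.57 [476. -25.  20.] [266. 130.] {}
tongs_bite boxes_of 0.79 [479. -26.  23.] [267. 127.] {}
round_roll boxes_of 0.85 [524. 156.  47.] [ 77. 122.] {}
round_roll boxes_of 0.75 [ 414. -120.   33.] [365. 170.] {}
round_roll place_of 0.95 [524. 165.  17.] [ 84. 121.] {}
round_roll place_of 0.88 [ 408. -128.    1.] [364. 168.] {}
```

View pics/w2.png

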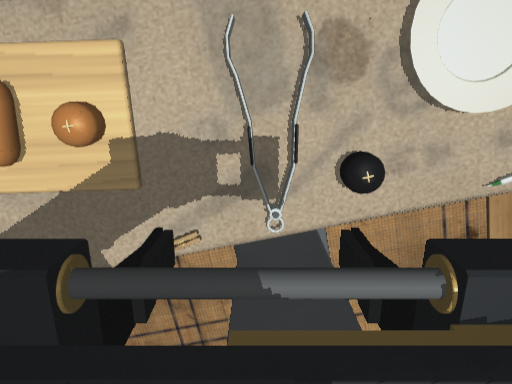

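The tongs' pads lie at (251,145) and (296,143), the tip ends at (233,15) and (307,13), the ring at (275,218). The brown roll's cross is at (67,126). The black ball at (362,172) is to be avoided.

```bash
python3 - <<'E'
from h import *
p=optics.grab_frame("wrist");s=env.read_state();print(s["eef_pos"],s["ee_rot"][0])
for n,(u,v),z in(("padsmid",(273.5,144),28),("tips",(270,14),22),("pivot",(275,207),15),("padL",(251,145),28),("padR",(296,143),28)):print(n,onz(p,u,v,z))
# pad finer: dark blob centroids
g=p["color"].max(2);m=(g<45).astype(np.uint8);m[:110]=0;m[180:]=0;m[:,:235]=0;m[:,310:]=0
n,_,st,ce=cv2.connectedComponentsWithStats(m)
for i in range(1,n):
    if st[i,4]>40:print(st[i],ce[i],onz(p,*ce[i],20),onz(p,*ce[i],28))
E
python3 -m jog '{"moves":[[0,25,0,0,0,0,87],[0,60,0,0,0,0,87],[0,75,0,0,0,0,87],[0,75,0,0,0,0,87],[0,75,0,0,0,0,87]]}'
python3 - <<'E'
from h import *
p=optics.grab_frame("wrist");save(p,"w3.png");print(env.read_state()["eef_pos"])
for q in("tongs","tongs_grip","tongs_bite","plate"):show(p,q,1)
E
```

```text
[438.97809219  -6.81953572 236.50230275] [ 9.79176220e-01 -2.03012114e-01 -1.06560301e-04]
padsmid [460.47323612 -30.11060392  28.        ]
tips [584.32391916 -50.60407864  22.        ]
pivot [386.58249015 -18.41153389  15.        ]
padL [464.24029362  -6.54919897  28.        ]
padR [456.71230282 -53.63370444  28.        ]
[294 124   3  39  69] [295.13043478 142.84057971] [455.81128779 -53.44235038  20.        ] [457.06386007 -52.76089545  28.        ]
[248 130   5  35  73] [249.95890411 148.91780822] [459.2079009   -4.20817588  20.        ] [460.38597905  -4.60651924  28.        ]
clock: 5.15
eef_pos: [424.0, -80.1, 236.6]
ee_rot: [[0.979, -0.203, 0.0], [-0.203, -0.979, 0.0], [0.0, -0.0, -1.0]]
wrist_force: [0.8, 0.3, -0.5]
grip_width: 0.998
grip_force: 0.0
[423.98859633 -79.92909613 236.56867878]
tongs boxes_of 0.64 [481. -14.  21.] [185. 128.] {}
tongs_grip boxes_of 0.85 [479.  -8.  20.] [180. 130.] {}
tongs_bite boxes_of 0.97 [480. -13.  19.] [184. 129.] {}
plate boxes_of 0.59 [ 516. -259.   12.] [409.  44.] {}
plate place_of 0.81 [ 528. -259.    2.] [404.  32.] {}
```

View pics/w3.png

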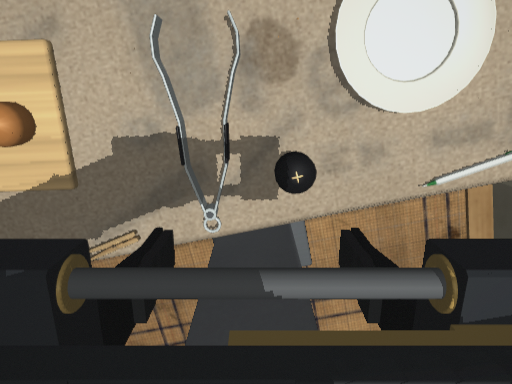

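Pads now at (181,145) and (227,143), tip ends (157,16) and (231,13), plate centre about (410,37). Next I triangulate from the two wrist positions.

```bash
python3 - <<'E'
from h import *
p=optics.grab_frame("wrist");tc=np.array(env.read_state()["eef_pos"])
def r(e,u,v):
    o,d=ray(p,u,v);return o+np.array(e)-tc,d
A=[448.8,183.2,236.6];B=[439,-6.8,236.5];C=tc
for n,*rs in(("cross",(A,261,95),(B,67,126)),("padL",(B,251,145),(C,181,145)),("padR",(B,296,143),(C,227,143)),("tipL",(B,233,15),(C,157,16)),("tipR",(B,307,13),(C,231,13)),("ring",(B,275,218),(C,211,218))):
    print(n,tri(*[r(*x) for x in rs]).round(1))
print("plate",onz(p,410,37,6))
E
```

```text
cross [521.8 163.3  53.1]
padL [463.6  -6.4  23.7]
padR [455.1 -54.5  17.9]
tipL [591.3 -15.   16.9]
tipR [579.  -87.1  15.8]
ring [372.8 -15.8  13.8]
plate [ 522.04891126 -262.9610662     6.        ]
```

```bash
python3 -m jog '{"moves":[[8,-20,20,0,0,-0.02,87],[25,-56,60,0,0,-0.04,87],[25,-56,110,0,0,-0.04,87],[25,-56,155,0,0,-0.04,87],[25,-56,190,0,0,-0.04,87],[25,-56,205,0,0,-0.04,87],[25,-56,219,0,0,-0.04,87],[25,-56,219,0,0,-0.04,87]]}' 30
python3 -m jog '{"moves":[[0,0,0,0,0,0,60],[0,0,0,0,0,0,54],[0,0,0,0,0,0,50],[0,0,0,0,0,0,47],[0,0,0,0,0,0,47],[0,0,0,0,0,0,47]]}' 
python3 - <<'E'
from h import *
p=optics.grab_frame("wrist");save(p,"w4.png")
p=optics.grab_frame("side");
for q in("tongs","tongs_bite"):show(p,q,1)
E
```

```text
clock: 6.65
eef_pos: [459.0, -30.9, 16.7]
ee_rot: [[0.986, -0.164, -0.002], [-0.164, -0.986, -0.001], [-0.002, 0.001, -1.0]]
wrist_force: [-0.7, -0.2, 0.6]
grip_width: 0.998
grip_force: 0.0
clock: 7.4
eef_pos: [460.4, -30.5, 17.9]
ee_rot: [[0.987, -0.163, 0.002], [-0.163, -0.987, 0.0], [0.002, -0.001, -1.0]]
wrist_force: [1.2, 0.7, 1.2]
grip_width: 0.551
grip_force: 7.2
tongs boxes_of 0.68 [503. -36.  10.] [245. 204.] {}
tongs place_of 0.97 [462. -33.  -1.] [228. 208.] {}
tongs_bite boxes_of 0.94 [505. -31.  13.] [245. 202.] {}
tongs_bite place_of 0.62 [558. -43.   9.] [267. 204.] {}
```

View pics/w4.png

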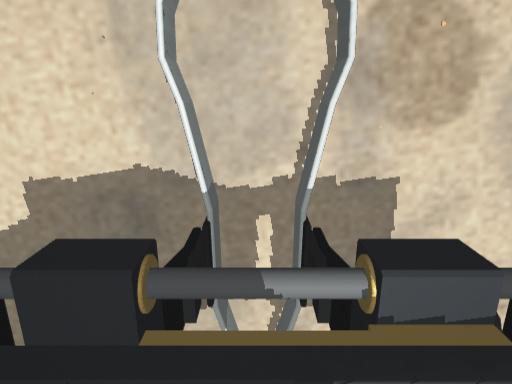

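Both arms lie between the fingers, symmetric about column 257, pads at rows 220–300. Width 47.9 mm, 7 N. I'll lift gently and check for droop.

```bash
python3 -m jog '{"moves":[[0,0,-6,0,0,0,47],[0,0,-20,0,0,0,47],[0,0,-45,0,0,0,47],[0,0,-75,0,0,0,47],[0,0,-95,0,0,0,47],[0,0,-100,0,0,0,47],[0,0,-100,0,0,0,47]]}' 
python3 - <<'E'
from h import *
p=optics.grab_frame("side");a=p["color"][130:280,150:330]
for q in("tongs","tongs_bite"):show(p,q,1)
p=optics.grab_frame("wrist");
for q in("tongs","tongs_bite"):show(p,q,1)
cv2.imwrite("pics/s5.png",np.vstack([cv2.resize(a,(512,427))[:,:,::-1],p["color"][:170,:,::-1]]))
E
```

```text
clock: 8.57
eef_pos: [458.6, -30.9, 117.0]
ee_rot: [[0.986, -0.165, -0.002], [-0.165, -0.986, -0.0], [-0.002, 0.0, -1.0]]
wrist_force: [0.0, 0.5, -1.5]
grip_width: 0.54
grip_force: 6.5
tongs boxes_of 0.89 [498. -32. 109.] [242. 167.] {}
tongs place_of 0.87 [457. -31.  97.] [224. 173.] {}
tongs_bite boxes_of 0.59 [499. -29. 110.] [242. 167.] {}
tongs boxes_of 0.87 [509. -19. 121.] [209. 163.] {}
tongs_bite boxes_of 0.85 [510. -20. 118.] [213. 158.] {}
```

View pics/s5.png

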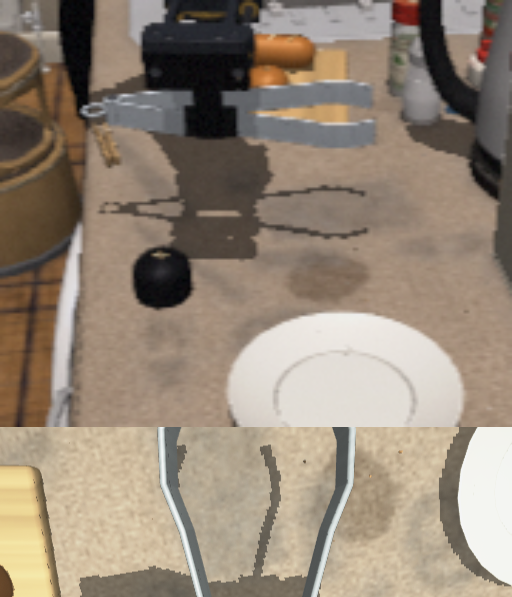

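The tongs hang level and open, clear of the worktop, unchanged in the wrist view (tips at columns 160 and 350). Now I carry them over the round roll, with the origin going to about (424,182) and yaw -10.5°.

```bash
python3 -m jog '{"moves":[[-5,-15,0,0,0,0,47],[-17,-50,0,0,0,0.01,47],[-33,-95,0,0,0,0.02,47],[-49,-142,0,0,0,0.02,47],[-63,-184,0,0,0,0.02,47],[-69,-202,0,0,0,0.02,47],[-70,-204,0,0,0,0.02,47],[-70,-204,0,0,0,0.02,47]]}' 
python3 -m jog '{"moves":[[0,0,0,0,0,0,47],[0,0,0,0,0,0,47]]}'
python3 - <<'E'
from h import *
p=optics.grab_frame("wrist");save(p,"w6.png");print(env.read_state()["eef_pos"])
for q in("round_roll","tongs_bite"):show(p,q,1)
for z in(53,):print(px(p,[522.3,163.8,z]), [px(p,[424+x*.983-y*-.182, 182-.182*x+.983*y, 122]) for x,y in((128,34),(128,-34))])
E
```

```text
clock: 10.07
eef_pos: [423.7, 181.4, 117.4]
ee_rot: [[0.983, -0.184, -0.001], [-0.184, -0.983, -0.001], [-0.001, 0.001, -1.0]]
wrist_force: [-0.1, -0.4, -0.3]
grip_width: 0.54
grip_force: 6.5
clock: 10.32
eef_pos: [424.1, 181.2, 117.6]
ee_rot: [[0.983, -0.185, -0.0], [-0.185, -0.983, -0.0], [-0.0, 0.0, -1.0]]
wrist_force: [-0.2, 0.0, -0.5]
grip_width: 0.542
grip_force: 6.5
[424.10242687 181.31719781 117.55510642]
round_roll boxes_of 0.67 [524. 161.  48.] [258.  50.] {}
tongs_bite boxes_of 0.7 [479. 192. 118.] [209. 151.] {}
(np.float64(254.0561796254796), np.float64(52.12516282535512)) [(np.float64(159.90510260873995), np.float64(-52.87088833842941)), (np.float64(345.19131847192966), np.float64(-53.24395507628486))]
```

View pics/w6.png

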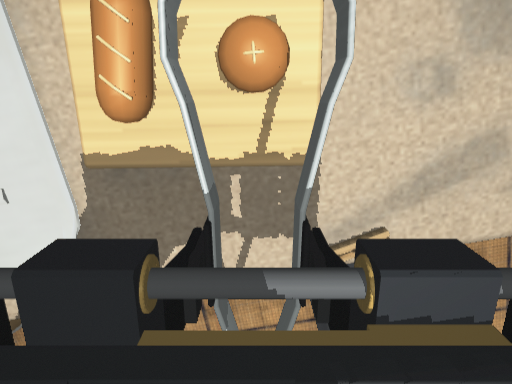

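The roll's cross at (254,51) matches the prediction (254,52), and the roll sits midway between the arms (160 and 350), clear of the long roll. Descending 80 mm, then squeezing.

```bash
python3 -m jog '{"moves":[[0,0,15,0,0,0,47],[0,0,40,0,0,0,47],[0,0,60,0,0,0,47],[0,0,72,0,0,0,47],[0,0,80,0,0,0,47],[0,0,80,0,0,0,47],[0,0,80,0,0,0,47]]}'
python3 -m jog '{"moves":[[0,0,0,0,0,0,44],[0,0,0,0,0,0,41],[0,0,0,0,0,0,38],[0,0,0,0,0,0,35],[0,0,0,0,0,0,30],[0,0,0,0,0,0,25],[0,0,0,0,0,0,25],[0,0,0,0,0,0,25]]}' 30
python3 - <<'E'
from h import *
p=optics.grab_frame("wrist");a=p["color"]
p=optics.grab_frame("side");b=cv2.resize(p["color"][120:220,180:330],(512,341))
cv2.imwrite("pics/w7.png",np.vstack([a[:200],b])[:,:,::-1]);print(env.read_state()["grip_width"]*87)
E
```

```text
clock: 11.45
eef_pos: [424.4, 182.4, 38.1]
ee_rot: [[0.983, -0.184, 0.001], [-0.184, -0.983, 0.001], [0.001, -0.001, -1.0]]
wrist_force: [-0.4, -0.5, -0.5]
grip_width: 0.54
grip_force: 6.5
clock: 12.45
eef_pos: [424.0, 182.1, 37.6]
ee_rot: [[0.983, -0.184, 0.0], [-0.184, -0.983, 0.0], [0.0, -0.0, -1.0]]
wrist_force: [0.2, 0.7, -0.5]
grip_width: 0.411
grip_force: 30.0
36.11172157386634
```

View pics/w7.png

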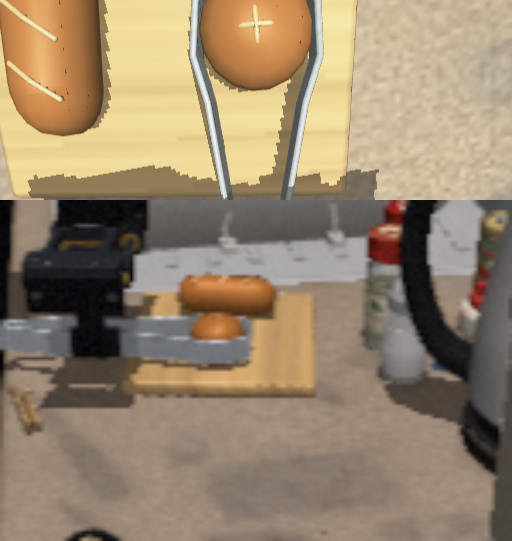

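The cups are closed on both sides of the round roll, cross at (257,23), width 36 mm at 30 N, with the long roll untouched. Lifting.

```bash
python3 -m jog '{"moves":[[0,0,-4,0,0,0,25],[0,0,-14,0,0,0,25],[0,0,-30,0,0,0,25],[0,0,-50,0,0,0,25],[0,0,-70,0,0,0,25],[0,0,-85,0,0,0,25],[0,0,-90,0,0,0,25],[0,0,-90,0,0,0,25]]}' 35
python3 - <<'E'
from h import *
p=optics.grab_frame("wrist");a=p["color"]
p=optics.grab_frame("side");b=cv2.resize(p["color"][80:220,160:350],(512,377))
cv2.imwrite("pics/w8.png",np.vstack([a[:200],b])[:,:,::-1])
show(p,"round_roll",2)
p=optics.grab_frame("top");show(p,"plate",1)
E
```

```text
clock: 13.55
eef_pos: [423.9, 182.0, 127.8]
ee_rot: [[0.983, -0.184, 0.0], [-0.184, -0.983, 0.001], [0.0, -0.001, -1.0]]
wrist_force: [1.1, -0.3, -2.0]
grip_width: 0.411
grip_force: 35.0
round_roll boxes_of 0.88 [ 404. -134.   25.] [205. 226.] {}
round_roll place_of 0.56 [ 407. -121.   -5.] [207. 234.] {}
round_roll place_of 0.5 [519. 163. 102.] [241. 137.] {}
plate boxes_of 0.87 [ 528. -269.   18.] [349. 198.] {}
plate place_of 0.94 [ 527. -263.    5.] [345. 198.] {}
```

View pics/w8.png

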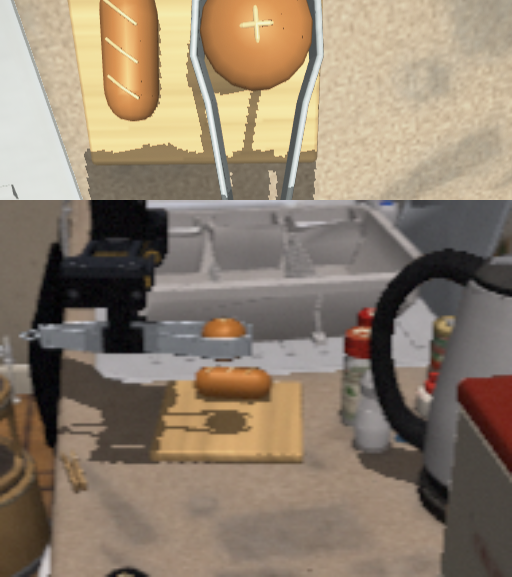

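The roll hangs in the cups (cross still at (257,23)), about 100 mm up, the long roll in place. Carrying it to the plate: +83 mm in tool x, +420 mm in tool y.

```bash
python3 -m jog '{"moves":[[1,7,0,0,0,0,25],[5,24,0,0,0,0,25],[11,55,0,0,0,0,25],[18,92,0,0,0,0,25],[26,130,0,0,0,0,25],[33,168,0,0,0,0,25],[40,200,0,0,0,0,25],[46,230,0,0,0,0,25]]}'
python3 -m jog '{"moves":[[6,30,0,0,0,0,25],[13,65,0,0,0,0,25],[20,100,0,0,0,0,25],[27,135,0,0,0,0,25],[33,165,0,0,0,0,25],[36,183,0,0,0,0,25],[37,190,0,0,0,0,25],[37,190,0,0,0,0,25]]}'
python3 -m jog '{"moves":[[0,0,0,0,0,0,25],[0,0,0,0,0,0,25],[0,0,0,0,0,0,25],[0,0,0,0,0,0,25]]}'
python3 - <<'E'
from h import *
p=optics.grab_frame("wrist");a=p["color"]
p=optics.grab_frame("side");b=p["color"][100:330,120:420]
for q in("round_roll","plate"):show(p,q,2)
cv2.imwrite("pics/w9.png",np.vstack([a[:200],cv2.resize(b,(512,392))])[:,:,::-1])
p=optics.grab_frame("top")
for q in("round_roll","plate"):show(p,q,2)
E
```

```text
clock: 14.9
eef_pos: [426.2, -54.7, 127.6]
ee_rot: [[0.983, -0.185, -0.0], [-0.185, -0.983, -0.0], [-0.0, 0.0, -1.0]]
wrist_force: [0.4, 0.3, -1.8]
grip_width: 0.409
grip_force: 35.0
clock: 15.9
eef_pos: [427.7, -246.4, 127.4]
ee_rot: [[0.983, -0.185, -0.0], [-0.185, -0.983, 0.0], [-0.0, -0.0, -1.0]]
wrist_force: [0.1, 1.0, -1.1]
grip_width: 0.41
grip_force: 35.0
clock: 16.4
eef_pos: [428.5, -245.8, 127.6]
ee_rot: [[0.983, -0.183, 0.0], [-0.183, -0.983, -0.0], [0.0, 0.0, -1.0]]
wrist_force: [-0.0, 0.1, -1.6]
grip_width: 0.408
grip_force: 35.0
round_roll boxes_of 0.73 [ 529. -258.   10.] [272. 266.] {}
round_roll boxes_of 0.56 [ 520. -273.  135.] [270. 218.] {}
round_roll place_of 0.67 [ 526. -266.  104.] [272. 230.] {}
round_roll place_of 0.59 [ 409. -119.   -5.] [207. 233.] {}
plate boxes_of 0.74 [ 527. -259.    8.] [271. 267.] {}
plate place_of 0.9 [ 529. -263.   -1.] [272. 272.] {}
round_roll boxes_of 0.71 [ 528. -266.  137.] [359. 195.] {}
round_roll boxes_of 0.33 [ 511. -237.  130.] [346. 202.] {}
round_roll place_of 0.5 [ 528. -269.  105.] [357. 196.] {}
plate boxes_of 0.84 [ 550. -258.   14.] [344. 189.] {}
plate boxes_of 0.33 [540. 238.  49.] [153. 187.] {}
plate place_of 0.55 [538. 247.  19.] [152. 188.] {}
```

View pics/w9.png

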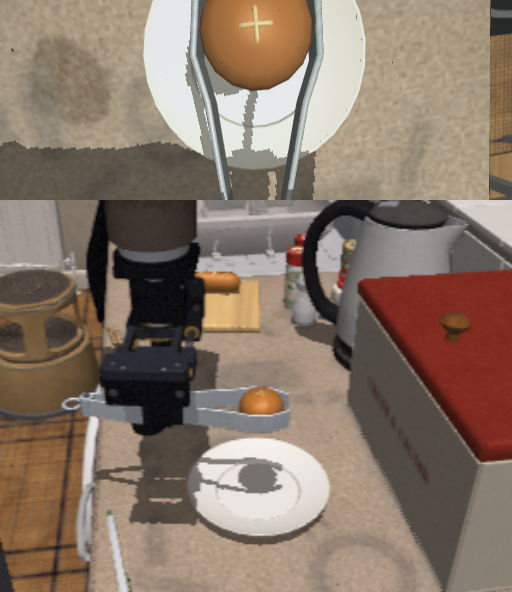

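The roll is held in the tongs at about (527,-267), 104 mm up. The plate centre is about (528,-263), and the cross is still at (257,23). Handing in.

```bash
python3 -c "
from bench import job_done
print(job_done())"
```

```text
the job is handed in; nothing more can be done
None
```

I handed the job in with the round roll held still in the squeezed tongs, about 104 mm above the worktop and within about 5 mm of the plate's centre by my last camera measurement. The hand-in gave no verdict.

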